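Clamp a probe in the sprung test stand

TASK

Draw the square-headed sensor probe out of the cup it leans in, and put it in the sprung test stand: use the probe's stem to press the tall sprung plate back, lower the stem into the gap so that the probe stands upright with its foot on the stand's base, gripped between the fixed jaw and the sprung plate, and let go. Lower it in rather than dropping or ramming it, and leave the other things on the bench where they are.

Things in the scene. Friction and masses are not known exactly. Their poses are not given: they have to be found in the camera images.
- probe_center (a point): The loose probe, 220 g: bare round steel stem 20 mm thick, 130 mm long, with a black square head 32 x 32 x 50 mm on top; 180 mm in all. Point on the axis 90 mm from the foot. z: axis, foot to head; x, y: square to the head's flats. It starts head up in its cup, foot on the floor, leaning about 30 degrees towards the cup's -x, its y level.
- probe_head (a point): Centre of the probe's square head, on the axis 155 mm from its foot (65 mm above probe_center); same axes. A good place to grip, 32 mm across the flats. About 26 mm of bare stem shows between the cup's rim and the head.
- probe_foot (a point): Centre of the flat underside of the probe's stem; same axes.
- cup_probe: The upright grey oblong cup the probe stands in, fixed to the table. Inside 70 mm (x) by 30 mm (y) and 90 mm deep, walls 4 mm, floor 6 mm, rim 96 mm above the table. Origin: centre of its underside, z up.
- cup_driver: An identical fixed cup with a round-handled black screwdriver leaning in it, to be left alone. Which cup is on the left and which on the right varies. Origin and axes as for the other.
- driver_center (a point): The screwdriver leaning in the other cup, loose, 200 mm long, handle 28 mm thick: a point on its axis 100 mm from its tip. A bystander.
- stand: Sprung test stand, fixed: aluminium base 14 mm thick, x -35 to 110 mm, y -40 to 40 mm. Origin: on the table under the fixed jaw's inner face, midway across; z up, +x: the way the plate is pressed back. Dark fixed jaw: x -18 to 0, y -31 to 31, top 60 mm above the table. Two cheeks, inner faces at y -23 and 23, x 0 to 22, top 52 mm. Spring block behind: x 86 to 106, top 74 mm.
- plate_top (a point): Middle of the upper edge of the sprung plate's face, 115 mm above the table; axes as the stand's. The plate is bright steel, 42 mm wide, 8 mm thick, facing the fixed jaw; at rest its face is at the stand's x = 8 mm, so the gap is 8 mm. It moves with the plate.
- jaw (a joint): How far the sprung plate is pressed back along the stand's +x, in m: 0 at rest, at most 0.022. The spring pushes with about 1.8 N at 0 and 5.1 N at 0.022. The gap is 8 mm plus this, so a 20 mm stem standing in it holds it at 0.012.
- stand_floor (a point): A point on the upper face of the stand's base (14 mm above the table), 10 mm from the fixed jaw's inner face towards the sprung plate, midway across: where the probe's foot centre ends when it is clamped against the fixed jaw. Axes as the stand's.
- display: Bystander: loose black square display module 62 x 62 x 12 mm lying beside the stand. Origin: centre of its underside.
- terminals: Bystander: loose green terminal strip 90 x 24 x 22 mm beside the stand. Origin: centre of its underside, long side along x.
- beacon: Bystander: loose white round fitting, 72 mm across, 60 mm tall, near the right front. Origin: centre of its underside.
- screwdriver: Bystander: loose screwdriver 170 mm long lying on the table at the left front. Origin: underside, x along it.
- junction: Bystander: loose grey junction box 80 x 60 x 43 mm at the back left. Origin: centre of its underside.
- block: Bystander: loose blue block 70 x 50 x 34 mm at the back right. Origin: centre of its underside.

How it is judged:
By the outcome, as a careful person would: the job done as asked, in the order asked, and still so for the second after the job is handed in, with the robot touching nothing.
It also fails if it takes over 42 s, if anything falls off the work surface, if the arm or the gripper's body presses on something with over 40 N, if the wrist force passes 120 N, or if a joint passes its speed limit or range.

ROBOT

A 7-joint arm with a two-finger parallel gripper is mounted at the origin on the work surface. World frame = base frame: x ahead of the robot, y to its left, z up, the work surface at z = 0. Lengths are in m, angles in rad, forces in N, time in s.
With the tool pointing down it reaches from about 0.4 to 0.85 m from the base axis. Payload 10.4 kg.
Tool frame: the origin (TCP) lies on the centre line of the jaws, within the pads' length; the fingertips stand 14 mm ahead of it and the grasp point (between the pads) lies 5 mm behind it; z points along the fingers, y is the direction in which the jaws open and shut (so a half turn about z gives the same grasp; the last joint's range is limited). The gripper opens to 85 mm and grips with 20 to 120 N. Pads are 22 mm wide; open, the fingers measure 114 mm over their backs; the gripper's body (76 mm by 85 mm) begins 54 mm behind the grasp point. The pads swing forward as they close: fully open they stand 13 mm farther back than shut.
Start: joints at [1.268, 0.332, -0.065, 1.46, 0.022, 1.35, -0.088], TCP at [0.173, -0.601, 0.213] pointing down, gripper open.
Joint ranges: [-2.6, 2.6], [-0.5, 2.12], [-1.47, 1.34], [0.16, 2.42], [-1.27, 4.41], [0.06, 2.06], [-2.6, 2.6]. Speed limits (rad/s): [2.22, 2.22, 2.79, 2.79, 3.14, 3.14, 3.14].

INTERFACE

Orientations are given as a rotation vector (axis times angle).
In Python, from station import env, grab_frame, boxes_of, place_of gives the robot as it stands. The module is installed in compiled form; this text tells all that it offers.
- The arm moves only by the tool jog_arm, never from a script. Its argument "targets" is a list of rows, each a list of 7 numbers: the turn, a rotation vector about the tool's x, y, z in degrees, then the shift along the tool's x, y, z in cm, then the opening, from -1 (shut) to 1 (fully open). A call has 1 to 5 rows; each row is the pose to reach, as a shift and turn from the pose commanded when the call began, along the tool's axes at that moment; what a row does not reach only later rows make up. A row lasts 1/8 s, in which the tool goes at most 62.5 mm and 10.7 degrees, less where a joint would pass 70% of its speed; a pose out of reach is approached as far as the arm can. A call with a gripper value outside its range is refused whole. The fingers move at their own pace and stop on an object; "newtons" is the grip in N (left out, the last holds). Time passes only in rows, so rows that repeat a pose let the fingers close. It gives the time, the measured TCP pose, the force and the opening at its end, in the units of the state.
- env.state(): the state, without advancing time (a new reading comes with each control period).
- grab_frame(name): name is "side" or "top" or "wrist"; returns a dict with "img" (384x512x3 uint8, red, green, blue), "camera_matrix" (3x3 intrinsics, pixels), "k1" (the pictures are not rectified: a ray, as slopes to the right and down, at radius r is drawn at 1 + k1 r^2 times it, then the intrinsics apply), "pose" (4x4, takes a point from camera to world coordinates). Camera axes: x right, y down, z forward; pixel columns grow to the right and rows downward; lengths in m; the calibration is good to about 2 mm. A picture is of the moment at which its call begins. There is no depth.
- env.sign_off(): hands the job in, once; it reports no verdict.
Trained networks look in a picture, given as the dict that the camera call returned (one of the last four; its "shot" number tells which), for a name from the list of things; names that differ only in an ending like _2 or _b are one class to them, and where a whole thing is asked for, a point or a joint stands for the part that bears it (a point fixed in the world has none). Each returns a list of dicts, best first, with "confidence" (0 to 1); they miss things now and then, are a little off and sometimes report something else, mostly with a low value. They report only what shows in the picture. A call takes as long as a camera call.
- boxes_of(picture, target): "at" ([x, y, z] in m, in world coordinates, good to about 4 mm: the middle of the surface that is visible of it).
- place_of(picture, target): "at" ([x, y, z] in m, in world coordinates, good to about 4 mm: a listed point, or the origin of a listed thing).
The state is a dict: "clock": time; "joint_pos": joint angles; "qvel": joint speeds; "joint_torque": joint torques, N m; "ee_pos": TCP position; "orientation": TCP orientation; "wrist_force": force on the tool from outside, world axes, zero at the start; "ft_torque": the same for the moment, N m; "opening": finger opening in m.
Only numpy, scipy, OpenCV 4.12 (cv2) and the standard library are available. Lean on these libraries where they do the work, as an engineer would, in place of code of your own. Each camera call takes 0.05 s, during which the arm holds its last target. There are 200 camera calls.

## Working session

There is one attempt and no reset: what is moved stays moved. The work goes in short steps, Python scripts to look and compute and a tool call to move; the robot and the scene stay as the last step left them, time stands still between calls to the robot, and variables do not carry over. Pictures are saved under pics/ and viewed, about 8 in all and at most 12, crops included, and the job is handed in when it is done.

Besides the shell and the picture viewer there is one more tool, called after "Request:" as name(argument=value, ...), one argument or row to a line, values as JSON. jog_arm: Moves the arm, as the interface text tells. Its arguments: {"type":"object","properties":{"targets":{"type":"array","items":{"type":"array","items":{"type":"number"}}},"newtons":{"type":"number"}},"required":["targets"]}

```bash
mkdir -p pics
cat > h.py <<'E'
import numpy as np, cv2
from scipy.spatial.transform import Rotation as R
from station import env, grab_frame, boxes_of, place_of
def proj(f,p):
    T=np.linalg.inv(f["pose"]);c=T[:3,:3]@np.array(p)+T[:3,3];s=c[:2]/c[2]
    s=s*(1+f["k1"]*(s@s));K=f["camera_matrix"];return K[0,0]*s[0]+K[0,2],K[1,1]*s[1]+K[1,2]
def save(f,n,marks={},scale=1.5):
    im=cv2.resize(f["img"][:,:,::-1],None,fx=scale,fy=scale)
    for k,p in marks.items():
        u,v=proj(f,p);cv2.circle(im,(int(u*scale),int(v*scale)),3,(0,0,255),-1);cv2.putText(im,k,(int(u*scale)+4,int(v*scale)),0,.4,(255,0,255),1)
    cv2.imwrite("pics/"+n,im)
E
python3 - <<'E'
from h import *
np.set_printoptions(precision=4,suppress=True)
s=env.state();print(s["clock"],s["ee_pos"],s["orientation"],s["opening"])
for cam in ("top","side"):
    f=grab_frame(cam);m={}
    print(cam,f["pose"][:3,3],f["pose"][:3,2])
    for n in ["probe_center","probe_head","probe_foot","cup_probe","cup_driver","driver_center","stand","plate_top","stand_floor","display","terminals","beacon"]:
        r=place_of(f,n)
        if r: print(n,np.array(r[0]["at"]),round(r[0]["confidence"],2)); m[n]=r[0]["at"]
    save(f,cam+"1.png",m)
E
```

```text
0.0 [ 0.1725 -0.6003  0.2119] [-3.1095 -0.4378  0.0004] 0.08540355883526021
top [ 0.4531 -0.0309  1.2995] [ 0.0748 -0.0016 -0.9972]
probe_center [ 0.6161 -0.276   0.0859] 0.82
probe_head [ 0.5982 -0.2482  0.1487] 0.77
probe_foot [ 0.6318 -0.3134  0.0122] 0.62
cup_probe [ 0.6225 -0.2975 -0.005 ] 0.87
cup_driver [0.6049 0.258  0.0013] 0.86
driver_center [0.5975 0.2837 0.092 ] 0.56
stand [ 0.5548  0.0111 -0.0002] 0.98
plate_top [ 0.4437 -0.4405 -0.0003] 0.59
stand_floor [0.5648 0.0161 0.0164] 0.76
display [ 0.5964 -0.0624 -0.0018] 0.73
terminals [ 0.5743  0.0854 -0.0018] 0.57
beacon [ 0.4421 -0.4394  0.0032] 0.68
side [-0.2263  0.7785  1.1721] [ 0.4793 -0.5509 -0.6832]
probe_center [ 0.6132 -0.2745  0.0846] 0.58
probe_head [ 0.6019 -0.2462  0.1458] 0.73
cup_driver [ 0.6022 -0.2472  0.1461] 0.74
driver_center [0.5947 0.2809 0.0906] 0.48
stand [ 0.5582  0.015  -0.0009] 0.58
plate_top [0.5637 0.0177 0.1164] 0.48
stand_floor [0.5649 0.0162 0.0119] 0.68
display [ 0.5921 -0.0661  0.003 ] 0.53
terminals [0.5709 0.0882 0.0015] 0.55
beacon [ 0.4458 -0.4372  0.0023] 0.55
```

View pics/top1.png

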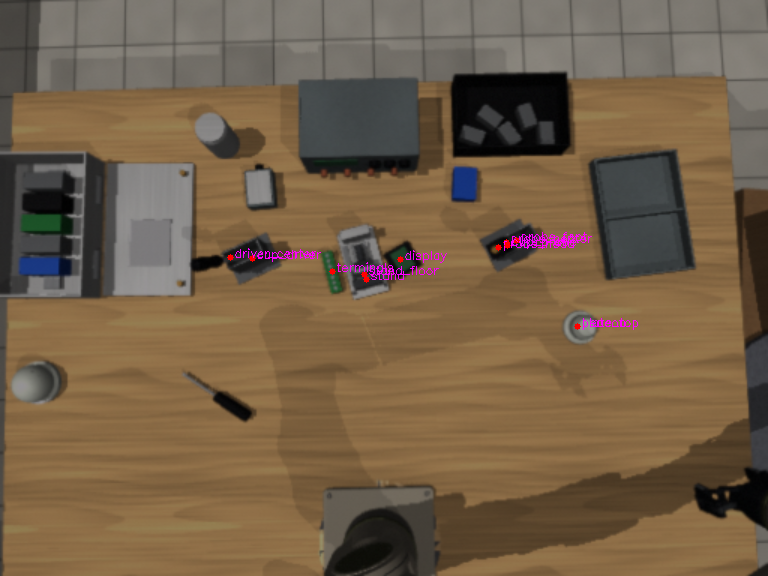

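View pics/side1.png

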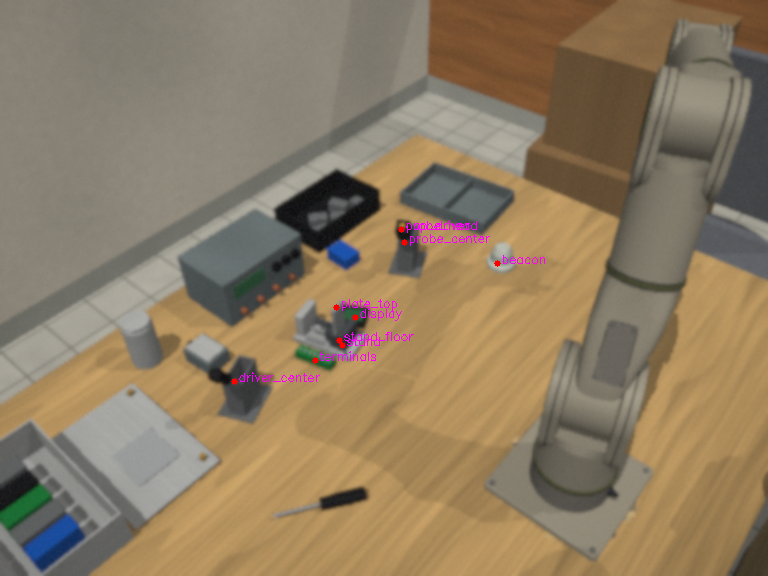

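The top view (1.5x pixels) shows the probe's cup on the right at about (505,245) and the driver cup on the left at (250,258). The stand is at (362,262), with its fixed jaw towards the robot. The side view agrees. The networks' `plate_top` in the top view was wrong because it landed on the beacon. Next I plan the pre-grasp move.

```bash
cat >> h.py <<'E'
np.set_printoptions(precision=4,suppress=True)
def rot(z,y):
    z=np.array(z)/np.linalg.norm(z);y=np.array(y,float);y-=z*(z@y);y/=np.linalg.norm(y);return np.column_stack([np.cross(y,z),y,z])
def delta(pt,Rt,s=None):
    s=s or env.state();R0=R.from_rotvec(s["orientation"]).as_matrix()
    print("turn",R.from_matrix(R0.T@Rt).as_rotvec(degrees=True).round(2),"shift",(R0.T@(np.array(pt)-s["ee_pos"])*100).round(2))
def ax(lean,tilt=30):
    l,t=np.radians([lean,tilt]);return np.array([np.sin(t)*np.cos(l),np.sin(t)*np.sin(l),np.cos(t)])
E
python3 - <<'E'
from h import *
a=ax(117);yd=[np.cos(np.radians(27)),np.sin(np.radians(27)),0]
head=np.array([.600,-.247,.147]); print(a)
delta(head+a*.14,rot(-a,yd))
E
```

```text
[-0.227   0.4455  0.866 ]
turn [-26.36 -21.74 -98.39] shift [ 49.51 -29.06  -5.55]
```

Request:
jog_arm(
  targets=[
    [-5,-4,-20,9,-5,-3,1],
    [-10,-8,-40,19,-11,-5,1],
    [-14,-12,-52,28,-16,-5.5,1],
    [-18,-15,-65,36,-21,-5.5,1],
    [-20,-17,-75,40,-23,-5.5,1],
  ],
  newtons=40,
)

```text
clock: 1.92
ee_pos: [0.3881, -0.3774, 0.2595]
orientation: [2.391, 1.597, -0.231]
wrist_force: [1.5, -1.1, 0.7]
opening: 0.0851
```

Run:
```python
from h import *
a=ax(117);yd=[np.cos(np.radians(27)),np.sin(np.radians(27)),0]
head=np.array([.600,-.247,.147])
delta(head+a*.14,rot(-a,yd)); print(env.state()["joint_pos"])
```

```text
turn [-12.77 -10.29 -47.29] shift [23.7   9.71 -6.39]
[ 0.9168 -0.0075 -0.3963  1.7876  0.2706  1.2108  0.0505]
```

Request:
jog_arm(
  targets=[
    [-3,-2,-10,5,2,-1.5,1],
    [-6,-4,-20,10,4,-3,1],
    [-8,-6,-30,15,6,-4.5,1],
    [-11,-8,-40,20,8,-6,1],
    [-12.8,-10.3,-47.3,23.7,9.7,-6.4,1],
  ],
)

```text
clock: 2.55
ee_pos: [0.5695, -0.1851, 0.2692]
orientation: [1.395, 2.277, -0.371]
wrist_force: [-0.6, -1.1, -0.4]
opening: 0.0849
```

Run:
```python
from h import *
a=ax(117);yd=[np.cos(np.radians(27)),np.sin(np.radians(27)),0]
head=np.array([.600,-.247,.147])
delta(head+a*.14,rot(-a,yd)); print(env.state()["joint_pos"])
```

```text
turn [ 0.11 -0.01 -0.02] shift [ 0.14 -0.09  0.03]
[ 0.6206  0.0679 -0.6841  1.771   0.5718  1.1531  0.2202]
```

Reached. I'll look from here with the wrist camera.

Run:
```python
from h import *
f=grab_frame("wrist");m={}
print(f["pose"][:3,3],f["pose"][:3,2])
for n in ["probe_center","probe_head","probe_foot","cup_probe"]:
    r=place_of(f,n)
    if r: print(n,np.array(r[0]["at"]),round(r[0]["confidence"],2)); m[n]=r[0]["at"]
a=ax(117);h=np.array([.600,-.247,.147])
m["H"]=h;m["T"]=h+a*.025;m["B"]=h-a*.025
y=np.array([np.cos(np.radians(27)),np.sin(np.radians(27)),0]);x=np.cross(y,a)
for i in (-1,1):
  for j in (-1,1): m[f"c{i}{j}"]=h+a*.025+.016*(i*x+j*y)
save(f,"w1.png",m)
```

```text
[ 0.5048 -0.0589  0.3736] [ 0.329  -0.6412 -0.6933]
probe_center [ 0.444  -0.4414 -0.0001] 0.64
probe_head [ 0.5995 -0.2524  0.1435] 0.66
cup_probe [ 0.6199 -0.2962 -0.0008] 0.87
```

View pics/w1.png

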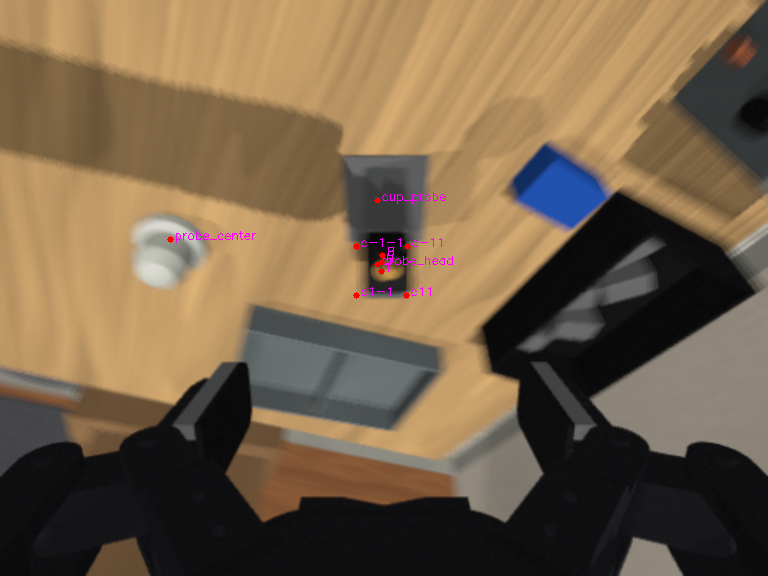

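Run:
```python
from h import *
f=grab_frame("wrist");g=grab_frame("top")
def crop(f,u,v,w,h,s): return cv2.resize(f["img"][v:v+h,u:u+w,::-1],None,fx=s,fy=s,interpolation=cv2.INTER_CUBIC)
A=crop(f,205,90,100,120,4);B=crop(g,300,120,80,80,5)[:, :]
B=cv2.resize(B,(390,480))
cv2.imwrite("pics/c1.png",np.hstack([A,B]))
print(f["pose"],f["camera_matrix"][0,0],f["k1"])
```

```text
[[ 0.8944  0.3102  0.3223  0.5039]
 [ 0.4474 -0.6223 -0.6424 -0.0617]
 [ 0.0013  0.7187 -0.6953  0.3729]
 [ 0.      0.      0.      1.    ]] 301.6143543031131 -0.005414752642791523
```

View pics/c1.png

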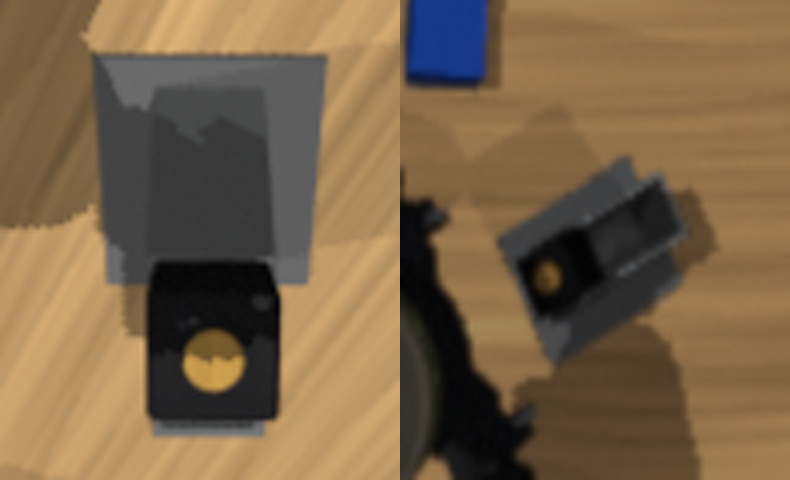

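The wrist camera is upside down, with image down meaning world up. The crop shows the head's top face square to the image, with the brass disc at native (258.3,180). I predicted (254.7,180.7), so the head is about 3.4 mm further along the jaw direction and the orientation matches. Approaching with that correction.

Run:
```python
from h import *
a=ax(117);yd=[np.cos(np.radians(27)),np.sin(np.radians(27)),0]
head=np.array([.603,-.2455,.1458])
delta(head-a*.005,rot(-a,yd))
```

```text
turn [-0.17 -0.14 -0.49] shift [ 0.33  0.66 14.44]
```

Run:
```python
from h import *
a=ax(117)
f=grab_frame("wrist")
for h in ([.600,-.247,.147],[.603,-.2455,.1458]): print(proj(f,np.array(h)+.025*a))
print(f["pose"][:3,3],env.state()["ee_pos"])
im=f["img"].astype(int);m=(im[...,0]-im[...,2]>60);m[:,:235]=0;m[:,285:]=0;m[:160]=0;m[194:]=0
print(np.argwhere(m).mean(0)[::-1],m.sum())
a=ax(117);yd=[np.cos(np.radians(27)),np.sin(np.radians(27)),0]
delta(np.array([.600,-.247,.147])-a*.005,rot(-a,yd))
```

```text
(np.float64(259.24705090549645), np.float64(180.1233346906426))
(np.float64(262.8021847340432), np.float64(179.23383645526803))
[ 0.5038 -0.0623  0.3731] [ 0.5673 -0.1889  0.2684]
[262.7561 178.5595] 656
turn [-0.16 -0.14 -0.49] shift [ 0.27  0.32 14.34]
```

With the settled camera pose, the original estimate projects to (259.2,180.1) against the disc at (258.3,180). The 3.4 mm offset was only arm settling, so I'm using the original estimate.

Request:
jog_arm(
  targets=[
    [0,0,-0.5,0.25,0.25,4,1],
    [0,0,-0.5,0.25,0.25,8,1],
    [0,0,-0.5,0.25,0.25,12,1],
    [0,0,-0.5,0.25,0.25,14.3,1],
    [0,0,-0.5,0.25,0.25,14.3,1],
  ],
)

```text
clock: 3.58
ee_pos: [0.6003, -0.249, 0.1417]
orientation: [1.397, 2.282, -0.377]
wrist_force: [-0.6, 0.8, 0.6]
opening: 0.0853
```

Run:
```python
from h import *
a=ax(117);yd=[np.cos(np.radians(27)),np.sin(np.radians(27)),0]
f=grab_frame("wrist");save(f,"w2.png",{"H":np.array([.600,-.247,.147])})
delta(np.array([.600,-.247,.147])-a*.005,rot(-a,yd))
```

```text
turn [-0.1  -0.16  0.12] shift [-0.06 -0.06  0.1 ]
```

View pics/w2.png

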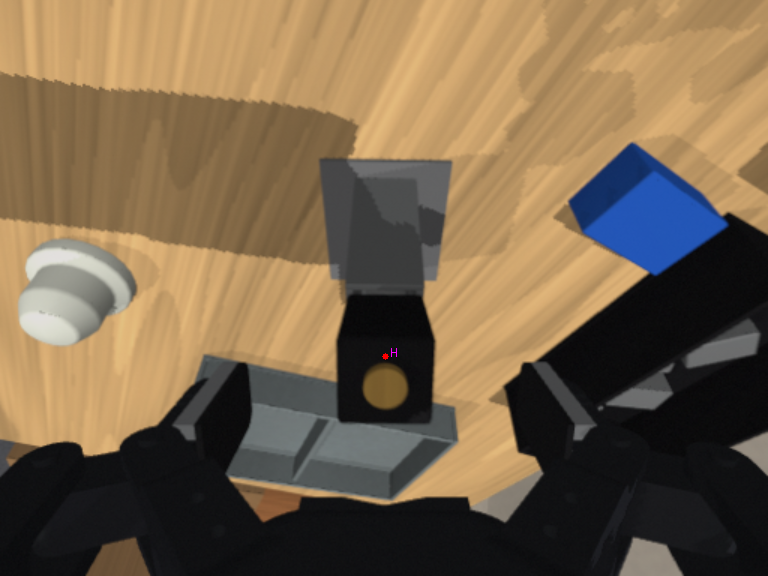

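The head is centred between the fingers: it spans columns 338–434 with the pads at 250 and 507. Its axis is aligned, so I'm closing.

Request:
jog_arm(
  targets=[
    [0,0,0,0,0,0.1,-1],
    [0,0,0,0,0,0.1,-1],
    [0,0,0,0,0,0.1,-1],
    [0,0,0,0,0,0.1,-1],
    [0,0,0,0,0,0.1,-1],
  ],
  newtons=60,
)

```text
clock: 4.25
ee_pos: [0.602, -0.2481, 0.1427]
orientation: [1.394, 2.281, -0.374]
wrist_force: [-0.4, 1.7, 4.0]
opening: 0.03
```

Request:
jog_arm(
  targets=[
    [0,0,0,0,0,0,-1],
    [0,0,0,0,0,-1,-1],
    [0,0,0,0,0,-2.5,-1],
    [0,0,0,0,0,-4,-1],
    [0,0,0,0,0,-5.5,-1],
  ],
)

```text
clock: 4.88
ee_pos: [0.5889, -0.2233, 0.1908]
orientation: [1.394, 2.281, -0.375]
wrist_force: [0.5, -1.0, -1.5]
opening: 0.0298
```

Request:
jog_arm(
  targets=[
    [0,0,0,0,0,-2,-1],
    [0,0,0,0,0,-4,-1],
    [0,0,0,0,0,-6,-1],
    [0,0,0,0,0,-8,-1],
    [0,0,0,0,0,-9,-1],
  ],
)

```text
clock: 5.5
ee_pos: [0.5691, -0.1832, 0.2694]
orientation: [1.393, 2.28, -0.374]
wrist_force: [0.2, 0.3, -1.2]
opening: 0.0297
```

Run:
```python
from h import *
s=env.state();print(s["ee_pos"],s["wrist_force"],s["opening"],s["joint_pos"])
g=grab_frame("top");q=grab_frame("side");f=grab_frame("wrist")
for fr in (f,q):
  for n in ["probe_head","probe_foot","probe_center"]:
    r=place_of(fr,n)
    if r: print(n,np.array(r[0]["at"]),round(r[0]["confidence"],2))
def crop(f,u,v,w,h): return cv2.resize(f["img"][v:v+h,u:u+w,::-1],(400,500),interpolation=cv2.INTER_CUBIC)
cv2.imwrite("pics/c2.png",np.hstack([crop(g,210,135,80,100),cv2.resize(f["img"][:,150:370,::-1],(400,500))]))
```

```text
[ 0.5691 -0.1832  0.2694] [ 0.1875  0.2951 -1.2247] 0.029727972911872826 [ 0.6227  0.0694 -0.6907  1.769   0.5724  1.159   0.2199]
probe_head [ 0.5687 -0.1847  0.2704] 0.84
probe_foot [ 0.6056 -0.2544  0.1384] 0.97
probe_center [ 0.5823 -0.2086  0.2133] 0.87
probe_head [ 0.5712 -0.1787  0.27  ] 0.71
probe_foot [ 0.5554  0.0117 -0.0009] 0.32
probe_center [ 0.5813 -0.2096  0.2103] 0.58
```

View pics/c2.png

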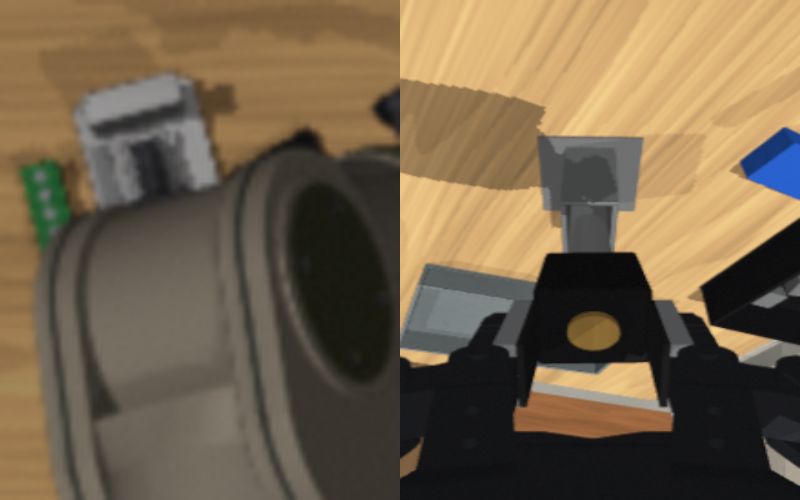

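The probe is held straight with the stem clear of the cup; the foot is at z≈0.138. The stand's yaw looks like about +11°. Next I turn the probe upright over a point short of the fixed jaw and view the stand.

Run:
```python
from h import *
Y=np.radians(11)
delta([.475,0,.33],rot([0,0,-1],[np.cos(Y),np.sin(Y),0]))
```

```text
turn [ 3.99 29.64 15.75] shift [ 14.81   0.02 -15.74]
```

Request:
jog_arm(
  targets=[
    [0,0,0,1,0,-3,-1],
    [1,8,4,4,0,-6.5,-1],
    [2,16,8,8,0,-10,-1],
    [3,23,12,12,0,-13,-1],
    [4,29.6,15.7,14.8,0,-15.7,-1],
  ],
)

```text
clock: 6.58
ee_pos: [0.4744, 0.0017, 0.3307]
orientation: [-1.997, -2.423, -0.002]
wrist_force: [0.1, -0.7, -2.6]
opening: 0.0298
```

Request:
jog_arm(
  targets=[
    [0,0,0,0,0,0,-1],
    [0,0,0,0,0,0,-1],
  ],
)

```text
clock: 6.82
ee_pos: [0.4753, -0.0012, 0.3298]
orientation: [1.995, 2.423, -0.003]
wrist_force: [-0.8, 0.1, -1.4]
opening: 0.0302
```

Run:
```python
from h import *
s=env.state();print(s["ee_pos"],s["wrist_force"],s["opening"],s["joint_pos"])
Y=np.radians(11)
delta([.475,0,.33],rot([0,0,-1],[np.cos(Y),np.sin(Y),0]))
f=grab_frame("wrist");m={}
for n in ["probe_head","probe_foot","plate_top","stand","stand_floor"]:
    r=place_of(f,n)
    if r: print(n,np.array(r[0]["at"]),round(r[0]["confidence"],2)); m[n]=r[0]["at"]
o=np.array([.555,.014,0]);X=np.array([np.cos(Y),np.sin(Y),0]);V=np.array([-X[1],X[0],0])
for i,(x,y,z) in enumerate([(-35,40,14),(110,40,14),(-35,-40,14),(110,-40,14),(8,21,115),(8,-21,115),(0,31,60),(0,-31,60),(-18,31,60)]): m[str(i)]=o+X*x/1e3+V*y/1e3+[0,0,z/1e3]
save(f,"w3.png",m)
```

```text
[ 0.4753 -0.0012  0.3298] [-0.8371  0.0652 -1.387 ] 0.03015002449162882 [ 0.6293 -0.0066 -0.7106  1.6072 -0.0009  1.5386  0.1123]
turn [0.02 0.2  0.09] shift [ 0.12 -0.   -0.02]
probe_head [ 0.4725 -0.0007  0.3342] 0.76
probe_foot [ 0.4748 -0.0069  0.1771] 0.67
plate_top [0.5636 0.0165 0.1169] 0.73
stand [0.559  0.0165 0.0016] 0.96
stand_floor [0.5671 0.0082 0.0164] 0.64
```

View pics/w3.png

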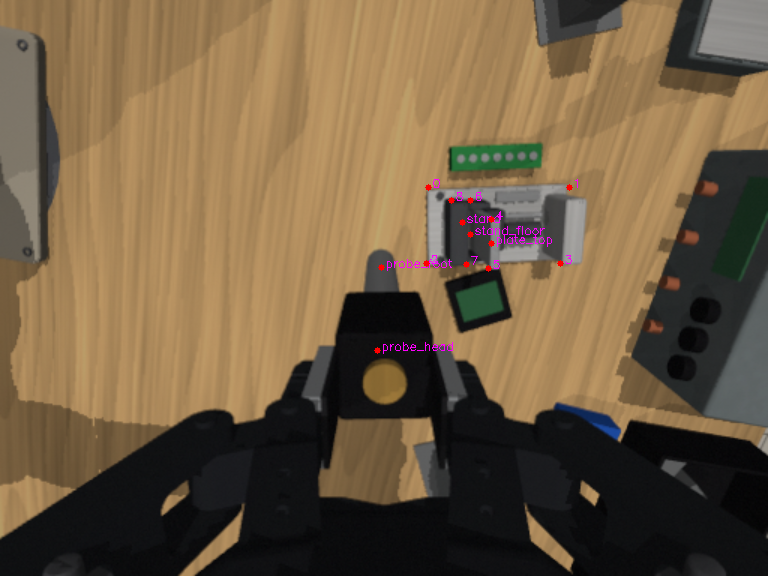

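Run:
```python
from h import *
f=grab_frame("wrist")
Y=np.radians(11);o=np.array([.555,.014,0]);X=np.array([np.cos(Y),np.sin(Y),0]);V=np.array([-X[1],X[0],0])
u0,v0,s=272,112,6
im=cv2.resize(f["img"][v0:v0+76,u0:u0+130,::-1],None,fx=s,fy=s,interpolation=cv2.INTER_CUBIC)
def poly(L,c):
    p=np.array([[(u-u0+.5)*s,(v-v0+.5)*s] for u,v in (proj(f,o+X*x/1e3+V*y/1e3+[0,0,z/1e3]) for x,y,z in L)],int);cv2.polylines(im,[p],True,c,1)
poly([(-35,40,14),(110,40,14),(110,-40,14),(-35,-40,14)],(0,0,255))
poly([(-18,31,60),(0,31,60),(0,-31,60),(-18,-31,60)],(0,255,0))
poly([(8,21,115),(16,21,115),(16,-21,115),(8,-21,115)],(255,0,0))
poly([(86,31,74),(106,31,74),(106,-31,74),(86,-31,74)],(255,0,255))
cv2.imwrite("pics/c3.png",im)
```

```text
(no output)
```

View pics/c3.png

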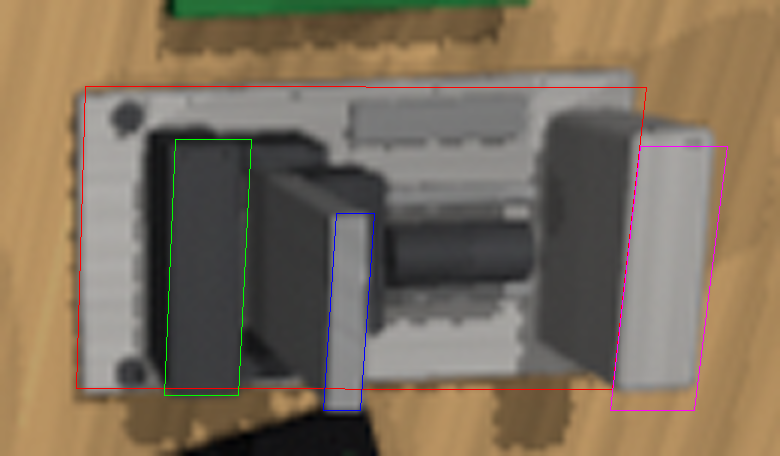

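Run:
```python
from h import *
from scipy.optimize import least_squares
f=grab_frame("wrist")
u0,v0,s=272,112,6
P=[(-35,40,14),(110,40,14),(-35,-40,14)]; Q=np.array([(77,95),(633,72),(80,393)])
def w(p,q):
    c,n=np.cos(p[2]),np.sin(p[2]);return [p[0]+(c*q[0]-n*q[1])/1e3,p[1]+(n*q[0]+c*q[1])/1e3,q[2]/1e3]
pj=lambda p,q:(np.array(proj(f,w(p,q)))-[u0,v0]+.5)*s
r=least_squares(lambda p:np.concatenate([pj(p,q)-t for q,t in zip(P,Q)]),[.555,.014,.2],x_scale=[.01,.01,.1])
p=r.x;print(p[:2],np.degrees(p[2]),r.fun.round(1))
im=cv2.resize(f["img"][v0:v0+76,u0:u0+130,::-1],None,fx=s,fy=s,interpolation=cv2.INTER_CUBIC)
for L,c in (([(-35,40,14),(110,40,14),(110,-40,14),(-35,-40,14)],(0,0,255)),([(-18,31,60),(0,31,60),(0,-31,60),(-18,-31,60)],(0,255,0)),([(8,21,115),(16,21,115),(16,-21,115),(8,-21,115)],(255,0,0)),([(86,31,74),(106,31,74),(106,-31,74),(86,-31,74)],(255,0,255))):
    cv2.polylines(im,[np.array([pj(p,q) for q in L],int)],True,c,1)
cv2.imwrite("pics/c4.png",im)
```

```text
[0.5539 0.0134] 13.37883258964216 [-2.4 -1.   3.7 -0.5 -1.3  2. ]
```

View pics/c4.png

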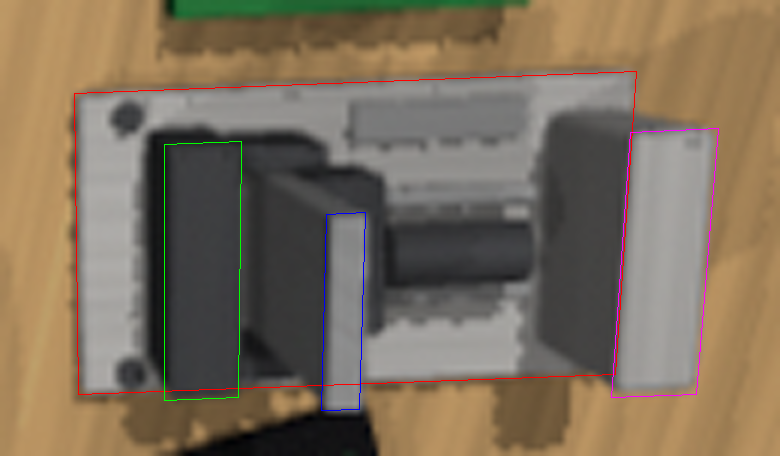

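The fitted outline matches the base, jaw, plate and block: stand at (0.554, 0.0135), yaw 13.4°. Next I put the stem in front of the plate with its foot at z≈0.085, above the fixed jaw.

```bash
cat >> h.py <<'E'
Y=np.radians(13.4);SO=np.array([.554,.0135,0]);SX=np.array([np.cos(Y),np.sin(Y),0]);SY=np.array([-SX[1],SX[0],0])
RT=rot([0,0,-1],SX)
def st(x,y,z): return SO+SX*x/1e3+SY*y/1e3+[0,0,z/1e3]
def instand(p): d=np.array(p)-SO; return np.array([d@SX,d@SY,d[2]])*1e3
E
python3 - <<'E'
from h import *
delta(st(-14,2,330),RT);delta(st(-14,2,237),RT)
E
```

```text
turn [ 0.02  0.09 -2.33] shift [-0.03  6.61  0.02]
turn [ 0.02  0.09 -2.33] shift [-0.01  6.6   9.32]
```

Request:
jog_arm(
  targets=[
    [0,0,-2.3,0,4,0,-1],
    [0,0,-2.3,0,6.6,2,-1],
    [0,0,-2.3,0,6.6,5,-1],
    [0,0,-2.3,0,6.6,8,-1],
    [0,0,-2.3,0,6.6,9.3,-1],
  ],
)

```text
clock: 7.85
ee_pos: [0.5392, 0.0122, 0.2357]
orientation: [-1.948, -2.465, 0.003]
wrist_force: [-0.0, -0.9, -1.1]
opening: 0.03
```

Request:
jog_arm(
  targets=[
    [0,0,0,0,0,0,-1],
    [0,0,0,0,0,0,-1],
  ],
)

```text
clock: 8.1
ee_pos: [0.5405, 0.0125, 0.2386]
orientation: [1.946, 2.463, 0.001]
wrist_force: [0.2, 0.3, -1.4]
opening: 0.0298
```

Run:
```python
from h import *
s=env.state();print(instand(s["ee_pos"]),s["wrist_force"],s["opening"])
delta(st(-14,2,237),RT)
f=grab_frame("wrist");g=grab_frame("side")
for fr in (f,g):
  for n in ["probe_head","probe_foot","plate_top"]:
    r=place_of(fr,n)
    if r: print(n,instand(r[0]["at"]),round(r[0]["confidence"],2))
a=f["img"][90:290,150:370,::-1];u,v=map(int,proj(g,st(0,0,100)))
b=g["img"][v-50:v+50,u-50:u+50,::-1]
cv2.imwrite("pics/c5.png",np.hstack([cv2.resize(a,(400,400)),cv2.resize(b,(400,400),interpolation=cv2.INTER_CUBIC)]))
```

```text
[-13.3956   2.1564 238.6021] [ 0.2381  0.2947 -1.3746] 0.02980271307845074
turn [ 0.13  0.1  -0.04] shift [-0.02 -0.06  0.16]
probe_head [-16.1993   1.906  240.1   ] 0.82
probe_foot [-16.7232  -1.1559  85.5   ] 0.7
plate_top [  9.4082  -1.9329 113.9   ] 0.75
probe_head [  -2.4643 -317.5746    4.4   ] 0.74
probe_foot [-17.3114  -0.6046  86.6   ] 0.61
plate_top [ 10.4785  -0.0292 118.2   ] 0.53
```

View pics/c5.png

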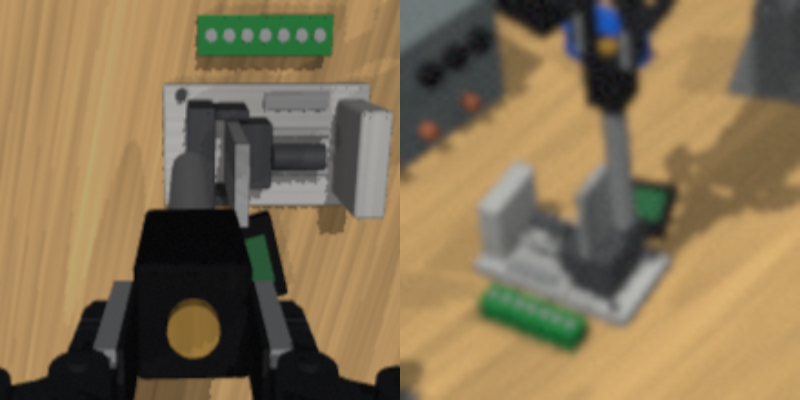

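The stem is upright in front of the plate, with its foot above the fixed jaw at z≈86 mm. Pressing the plate now.

Request:
jog_arm(
  targets=[
    [0,0,0,0,0.7,0,-1],
    [0,0,0,0,1.2,0,-1],
    [0,0,0,0,1.6,0,-1],
    [0,0,0,0,2.0,0,-1],
    [0,0,0,0,2.0,0,-1],
  ],
)

```text
clock: 9.12
ee_pos: [0.5592, 0.0172, 0.237]
orientation: [1.947, 2.465, -0.002]
wrist_force: [-2.5, -0.2, -0.8]
opening: 0.0302
```

Request:
jog_arm(
  targets=[
    [0,0,0,0,0.3,0,-1],
    [0,0,0,0,0.6,0,-1],
    [0,0,0,0,0.7,0,-1],
    [0,0,0,0,0.7,0,-1],
    [0,0,0,0,0.7,0,-1],
  ],
)

```text
clock: 9.75
ee_pos: [0.5659, 0.0186, 0.2372]
orientation: [1.947, 2.464, -0.001]
wrist_force: [-3.6, -0.4, -3.3]
opening: 0.0299
```

Run:
```python
from h import *
s=env.state();print(instand(s["ee_pos"]),s["wrist_force"]@np.array([SX,SY]).T if 0 else (np.array(s["wrist_force"])@SX,np.array(s["wrist_force"])@SY),s["opening"])
delta(st(13.5,2,237),RT)
f=grab_frame("wrist");g=grab_frame("side")
for fr in (f,g):
  for n in ["probe_foot","plate_top"]:
    r=place_of(fr,n)
    if r: print(n,instand(r[0]["at"]),round(r[0]["confidence"],2))
u0,v0=map(int,proj(f,st(20,0,80)));a=f["img"][v0-45:v0+45,u0-45:u0+45,::-1]
im=cv2.resize(a,None,fx=6,fy=6,interpolation=cv2.INTER_CUBIC)
def poly(L,c):
    p=np.array([[(u-u0+45.5)*6,(v-v0+45.5)*6] for u,v in (proj(f,st(*q)) for q in L)],int);cv2.polylines(im,[p],False,c,1)
poly([(0,31,60),(0,-31,60)],(0,255,0));poly([(8,21,115),(8,-21,115)],(0,0,255));poly([(23,21,115),(23,-21,115)],(255,0,255))
cv2.imwrite("pics/c6.png",im)
```

```text
[ 12.7974   2.2139 237.1506] (np.float64(-3.5755180725169455), np.float64(0.4241512324694833)) 0.029910977508769164
turn [ 0.    0.07 -0.03] shift [-0.02  0.07  0.02]
probe_foot [ 8.3149 -1.7753 83.6   ] 0.8
plate_top [ 19.984   -1.9853 115.8   ] 0.96
probe_foot [10.8954 -0.4369 81.8   ] 0.56
plate_top [ 20.2901   1.0257 115.8   ] 0.53
```

View pics/c6.png

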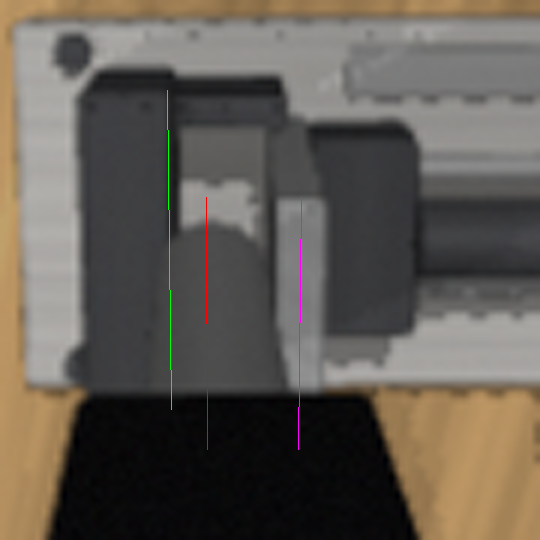

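The plate face is at x≈19.5 mm. The 3.6 N force also implies about 12 mm of travel, so the stem is at x≈9.6. I'll press 4.5 mm more to clear the fixed jaw, then lower.

Request:
jog_arm(
  targets=[
    [0,0,0,0,0.25,0,-1],
    [0,0,0,0,0.45,0,-1],
    [0,0,0,0,0.45,0,-1],
    [0,0,0,0,0.45,0.7,-1],
    [0,0,0,0,0.45,1.5,-1],
  ],
)

```text
clock: 10.68
ee_pos: [0.5706, 0.0197, 0.222]
orientation: [1.947, 2.463, -0.0]
wrist_force: [-4.0, -0.0, 0.7]
opening: 0.0296
```

Request:
jog_arm(
  targets=[
    [0,0,0,0,0,0.6,-1],
    [0,0,0,0,0,1.2,-1],
    [0,0,0,0,0,1.8,-1],
    [0,0,0,0,0,2.0,-1],
    [0,0,0,0,0,2.0,-1],
  ],
)

```text
clock: 11.3
ee_pos: [0.5702, 0.0196, 0.2018]
orientation: [1.947, 2.464, -0.002]
wrist_force: [-4.0, -1.3, -3.3]
opening: 0.0299
```

Run:
```python
from h import *
s=env.state();F=np.array(s["wrist_force"]);print(instand(s["ee_pos"]),F@SX,F@SY,F[2],s["opening"],s["ft_torque"])
f=grab_frame("wrist");g=grab_frame("side")
for fr in (f,g):
  for n in ["probe_foot","probe_head","plate_top"]:
    r=place_of(fr,n)
    if r: print(n,instand(r[0]["at"]),round(r[0]["confidence"],2))
```

```text
[ 17.2244   2.2133 201.8242] -4.201320669274417 -0.33868347935200216 -3.253799487065033 0.029943256571736836 [-0.2784  1.341  -0.0247]
probe_foot [13.2349  0.7533 47.5   ] 0.69
probe_head [ 14.2031   0.9339 206.6   ] 0.8
plate_top [ 15.4082   5.9923 141.1   ] 0.73
probe_foot [14.9304  0.9662 51.1   ] 0.86
probe_head [ 16.1352   3.866  202.7   ] 0.65
plate_top [ 25.3717  -0.0821 116.2   ] 0.62
```

The foot is inside the gap with no jamming, so I keep lowering.

Request:
jog_arm(
  targets=[
    [0,0,0,0,0,0.8,-1],
    [0,0,0,0,0,1.6,-1],
    [0,0,0,0,0,2.4,-1],
    [0,0,0,0,0,2.9,-1],
    [0,0,0,0,0,2.9,-1],
  ],
)

```text
clock: 12.32
ee_pos: [0.5701, 0.0196, 0.1725]
orientation: [1.948, 2.465, -0.002]
wrist_force: [-4.7, -1.7, -2.9]
opening: 0.0299
```

Request:
jog_arm(
  targets=[
    [0,0,0,0,0,0.1,-1],
    [0,0,0,0,0,0.2,-1],
    [0,0,0,0,0,0.3,-1],
    [0,0,0,0,0,0.3,-1],
  ],
)

```text
clock: 12.82
ee_pos: [0.5706, 0.0197, 0.1704]
orientation: [1.947, 2.464, -0.001]
wrist_force: [-4.7, -1.2, -0.4]
opening: 0.0298
```

Request:
jog_arm(
  targets=[
    [0,0,0,0,0,0.1,-1],
    [0,0,0,0,0,0.2,-1],
    [0,0,0,0,0,0.2,-1],
    [0,0,0,0,0,0.2,-1],
  ],
)

```text
clock: 13.32
ee_pos: [0.5705, 0.0196, 0.1682]
orientation: [1.947, 2.464, -0.001]
wrist_force: [-4.2, -0.3, -1.1]
opening: 0.03
```

Request:
jog_arm(
  targets=[
    [0,0,0,0,0,0.1,-1],
    [0,0,0,0,0,0.1,-1],
    [0,0,0,0,0,0.1,-1],
  ],
)

```text
clock: 13.7
ee_pos: [0.5708, 0.0197, 0.1676]
orientation: [1.947, 2.464, -0.0]
wrist_force: [-4.7, -0.7, 3.6]
opening: 0.0302
```

Request:
jog_arm(
  targets=[
    [0,0,0,0,0,0.1,-1],
    [0,0,0,0,0,0.1,-1],
    [0,0,0,0,0,0.1,-1],
  ],
)

```text
clock: 14.08
ee_pos: [0.5712, 0.0198, 0.1675]
orientation: [1.946, 2.463, 0.001]
wrist_force: [-5.9, -0.8, 12.1]
opening: 0.0302
```

The foot is on the base (12 N). I ease off, then bring the stem back against the fixed jaw.

Request:
jog_arm(
  targets=[
    [0,0,0,0,0,-0.12,-1],
    [0,0,0,0,-0.15,-0.12,-1],
    [0,0,0,0,-0.3,-0.12,-1],
    [0,0,0,0,-0.4,-0.12,-1],
    [0,0,0,0,-0.4,-0.12,-1],
  ],
)

```text
clock: 14.7
ee_pos: [0.5668, 0.0187, 0.1676]
orientation: [1.947, 2.464, -0.0]
wrist_force: [-2.1, -0.5, 0.8]
opening: 0.0296
```

Run:
```python
from h import *
s=env.state();F=np.array(s["wrist_force"]);print(instand(s["ee_pos"]),F@SX,F@SY,F[2],s["opening"],s["ft_torque"])
f=grab_frame("wrist");g=grab_frame("side")
for fr in (f,g):
  for n in ["probe_foot","probe_head","plate_top"]:
    r=place_of(fr,n)
    if r: print(n,instand(r[0]["at"]),round(r[0]["confidence"],2))
```

```text
[ 13.6755   2.1064 167.6145] -2.127452361075061 0.034461515327939264 0.8262931171575569 0.029625064370588674 [-0.1282  0.3055 -0.0224]
probe_foot [12.5076  0.721  14.4   ] 0.63
probe_head [2.0526 3.0062 0.2   ] 0.71
plate_top [ 26.6827  -0.1888 116.4   ] 0.91
probe_foot [ 13.731    4.1303 101.9   ] 0.6
probe_head [ 15.1716   3.2731 169.5   ] 0.82
plate_top [ 22.7312  -0.3782 117.7   ] 0.7
```

The force has dropped to 2 N, so the fixed jaw now shares the load. Releasing.

Request:
jog_arm(
  targets=[
    [0,0,0,0,-0.05,0,-0.2],
    [0,0,0,0,-0.05,0,0.1],
    [0,0,0,0,-0.05,0,0.5],
    [0,0,0,0,-0.05,0,0.5],
    [0,0,0,0,-0.05,0,0.5],
  ],
  newtons=20,
)

```text
clock: 15.72
ee_pos: [0.5662, 0.0186, 0.1675]
orientation: [1.947, 2.464, -0.001]
wrist_force: [0.9, 0.3, 0.2]
opening: 0.064
```

Request:
jog_arm(
  targets=[
    [0,0,0,0,0,-1,0.6],
    [0,0,0,0,0,-3,0.6],
    [0,0,0,0,0,-6,0.6],
    [0,0,0,0,0,-9,0.6],
    [0,0,0,0,0,-12,0.6],
  ],
)

```text
clock: 16.35
ee_pos: [0.5661, 0.0188, 0.2893]
orientation: [1.946, 2.463, 0.0]
wrist_force: [0.4, -0.0, -0.5]
opening: 0.0685
```

Request:
jog_arm(
  targets=[
    [0,0,0,1,-5,0,0.6],
    [0,0,0,1,-10,0,0.6],
    [0,0,0,1,-14,0,0.6],
    [0,0,0,1,-14,0,0.6],
  ],
)

```text
clock: 16.85
ee_pos: [0.4262, -0.0046, 0.2887]
orientation: [1.947, 2.459, -0.003]
wrist_force: [-0.6, -0.2, 0.3]
opening: 0.0685
```

Run:
```python
from h import *
s=env.state();print(s["clock"],instand(s["ee_pos"]),s["opening"])
f=grab_frame("wrist");g=grab_frame("side");t=grab_frame("top")
for fr in (f,g,t):
  for n in ["probe_foot","probe_center","probe_head","plate_top"]:
    r=place_of(fr,n)
    if r: print(n,instand(r[0]["at"]),round(r[0]["confidence"],2))
def crop(f,p,w):
    u,v=map(int,proj(f,p));v=max(v,w);im=cv2.resize(f["img"][v-w:v+w,u-w:u+w,::-1],(390,390),interpolation=cv2.INTER_CUBIC);k=390/2/w
    for i in (14,194):
        a,b=proj(f,st(10,0,i));cv2.circle(im,(int((a-u+w+.5)*k),int((b-v+w+.5)*k)),2,(0,0,255),-1)
    return im
cv2.imwrite("pics/c7.png",np.hstack([crop(f,st(10,0,80),75),crop(g,st(10,0,100),55)]))
```

```text
16.85 [-128.531    11.9917  288.6578] 0.06850142369333384
probe_foot [11.2656 -3.1978 12.6   ] 0.61
probe_center [  9.3298   0.7585 172.5   ] 0.69
probe_head [ 11.2805   4.2001 169.9   ] 0.96
plate_top [ 22.6708  -1.4946 116.7   ] 0.81
probe_foot [11.6644  0.2023 12.    ] 0.79
probe_center [ 9.4923  3.5981 99.6   ] 0.75
probe_head [ 16.1309   6.4369 168.    ] 0.82
plate_top [ 19.8317   2.9853 120.7   ] 0.6
probe_foot [103.9192 250.2292  94.1   ] 0.73
probe_center [ 10.3446   3.2923 104.2   ] 0.7
probe_head [31.7639 66.4478 -1.6   ] 0.74
plate_top [ 20.8781  -1.6843 111.3   ] 0.55
```

View pics/c7.png

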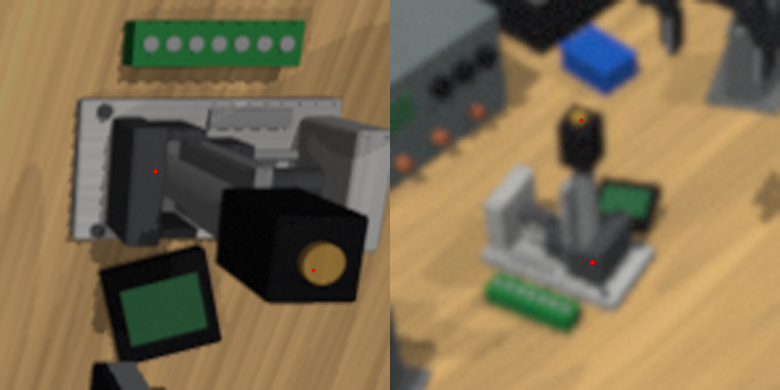

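The probe stands clamped in the gap and the gripper is clear. The top disc is within about 3 mm of the ideal upright position, roughly 1–2° of tilt at most. I'll check the bystanders quickly and then hand in.

Run:
```python
from h import *
g=grab_frame("side")
for n in ["display","terminals","beacon","driver_center","probe_center","plate_top"]:
    r=place_of(g,n)
    if r: print(n,np.array(r[0]["at"]),round(r[0]["confidence"],2))
env.sign_off();print(env.state()["clock"])
```

```text
display [ 0.5909 -0.066   0.001 ] 0.52
terminals [0.5633 0.0152 0.0118] 0.66
beacon [ 0.4468 -0.4373  0.0033] 0.72
driver_center [0.5969 0.281  0.0894] 0.71
probe_center [0.563  0.0196 0.1017] 0.61
plate_top [0.5734 0.0182 0.1172] 0.66
the job is handed in; nothing more can be done
the job is handed in; nothing more can be done
```

The probe is out of its cup and standing in the sprung test stand, gripped between the fixed jaw and the plate. The job is handed in, at about 17–18 s of the 42 s allowed. I pressed the plate back about 16 mm with the stem and lowered the foot until it met the base. The foot's contact force peaked at about 12 N. I then eased the stem against the fixed jaw, let go and backed the gripper clear.

**Last checks:**
- **Position:** the foot reads about 12–13 mm above the table, against the base's 14 mm. The stem reads about 9–12 mm from the fixed jaw, against an ideal of 10.
- **Plate:** it reads 12–15 mm back, against the 12 mm a clamped stem should give.
- **Tilt:** the head is about 3 mm off ideal, so the probe leans about 1–2° at most. Part of that may be camera error.
- **Other items:** display, beacon and the screwdriver in the other cup read within 2–3 mm of where they started. The lying screwdriver, junction box and block were not re-measured; the arm never went near them.

**Readings that disagreed:** several network readings were plainly wrong and I set them aside. In the last check the terminal strip was reported at the stand itself, so its position rests on the final pictures, where it looks unmoved. Just after release, some readings of the foot, head and probe centre also landed on other objects.

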